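# Put the returned pipe fittings back in their bins

## Task

Four pipe fittings lie mixed on the shop counter: a small elbow, a large elbow, a tee and a straight socket. Put each one into the blue bin that has a sample of the same kind and size fixed on the ledge behind it, so that it sits on the bin's floor the way it sits on the counter now: elbows and tee lying flat, socket standing on end. Leave the wrench and the tape reel where they are.

Things in the scene. Friction and masses are not known exactly. Their poses are not given: they have to be found in the camera images.
- small_elbow: loose small 90-degree elbow, dark steel, lying flat: two round legs in an L, 26 mm across the 15 mm long end collars (22 mm behind), 38 mm from the corner (where the axes meet) to each open end; 51 mm square over all, 26 mm high. Origin: underside, centre of that square; z up. Axes meet at x = y = -12.5 mm; one leg points to +x, the other to +y. 70-140 g
- large_elbow: loose large 90-degree elbow, dark steel, lying flat: two round legs in an L, 38 mm across the 15 mm long end collars (34 mm behind), 50 mm from the corner (where the axes meet) to each open end; 69 mm square over all, 38 mm high. Origin: underside, centre of that square; z up. Axes meet at x = y = -15.5 mm; one leg points to +x, the other to +y. 210-420 g
- tee: loose pipe tee, dark steel, lying flat: three round legs, 32 mm across the 15 mm long end collars (28 mm behind), 32 mm high. The run lies along x, 80 mm long, axis at y = -13 mm; the branch points to +y from its middle and ends at y = +29 mm. Origin: underside, centre of the 80 x 58 mm outline; z up. 150-310 g
- socket: loose straight pipe socket, dark steel: a plain open tube standing on end, 40 mm outside diameter, 30 mm bore, 45 mm high. Origin: centre of its underside; z is its axis, up. 140 to 280 g
- bin_small_elbow: bin for the small elbow: fixed blue steel open box, inside 130 (x) by 120 (y) mm, walls 4 mm thick, top 45 mm over the counter, floor 4 mm thick, empty. Behind it (+x, away from the robot) is an open 76 mm ledge with a small elbow of the loose one's size fixed on it as sample. Origin: underside, below the centre of the inside; z up; yaw within 0.12 rad
- bin_large_elbow: bin for the large elbow: fixed blue steel open box, inside 130 (x) by 120 (y) mm, walls 4 mm thick, top 45 mm over the counter, floor 4 mm thick, empty. Behind it (+x, away from the robot) is an open 76 mm ledge with a large elbow of the loose one's size fixed on it as sample. Origin: underside, below the centre of the inside; z up; yaw within 0.12 rad
- bin_tee: bin for the tee: fixed blue steel open box, inside 130 (x) by 120 (y) mm, walls 4 mm thick, top 45 mm over the counter, floor 4 mm thick, empty. Behind it (+x, away from the robot) is an open 76 mm ledge with a tee of the loose one's size fixed on it as sample. Origin: underside, below the centre of the inside; z up; yaw within 0.12 rad
- bin_socket: bin for the straight socket: fixed blue steel open box, inside 130 (x) by 120 (y) mm, walls 4 mm thick, top 45 mm over the counter, floor 4 mm thick, empty. Behind it (+x, away from the robot) is an open 76 mm ledge with a straight socket of the loose one's size fixed on it as sample. Origin: underside, below the centre of the inside; z up; yaw within 0.12 rad
- wrench: bystander: a steel wrench lying loose and flat on the counter between the robot and the fittings, roughly crosswise; origin at its underside, x along it. Not to be moved
- tape_reel: bystander: a small white reel of sealing tape lying flat and loose on the counter between the robot and the fittings, 54 mm diameter, 24 mm hole, 14 mm high; origin at the centre of its underside. Not to be moved
Things that resemble listed ones, but are neither listed nor needed, are in the scene too. What is shaped like the bin_socket but orange or red is not meant.

How it is judged:
By the outcome, as a careful person would: the job done as asked, in the order asked, and still so for the second after the job is handed in, with the robot touching nothing.
It also fails if it takes over 102 s, if anything falls off the work surface, if the arm or the gripper's body presses on something with over 40 N, if the wrist force passes 120 N, or if a joint passes its speed limit or range.

## Robot

A 6-joint arm with a two-finger parallel gripper is mounted at the origin on the work surface. World frame = base frame: x ahead of the robot, y to its left, z up, the work surface at z = 0. Lengths are in m, angles in degrees, forces in N, time in s.
With the tool pointing down it reaches from about 0.4 to 0.825 m from the base axis. Payload 7 kg.
Tool frame: the origin (TCP) lies on the centre line of the jaws, within the pads' length; the fingertips stand 19 mm ahead of it and the grasp point (between the pads) is the TCP (r.tip_extent is the distance from the TCP to the fingertips, in m); z points along the fingers, y is the line along which they close (so a half turn about z gives the same grasp; the last joint's range is limited). The gripper opens to 88 mm and grips with 3 to 60 N. Pads are 19 mm wide; open, the fingers measure 130 mm over their backs; the gripper's body (78 mm by 193 mm) begins 47 mm behind the grasp point.
Start: joints at [-49.612, 20.546, 0.682, 0, -70.136, -16.507], TCP at [0.273, -0.617, 0.246] pointing down, gripper open.
Joint ranges: [-176.03, 176.03], [-82.01, 121.73], [-58.28, 71.71], [-173.87, 95.51], [-174.79, -0.11], [-173.66, 173.66]. Speed limits (degrees/s): [136.94, 136.94, 172.46, 180, 180, 180].

## Interface

Orientations are given as [roll, pitch, yaw] about the fixed x, y, z axes, in that order (R = Rz(yaw) Ry(pitch) Rx(roll)).
In Python, from plant import r gives the robot as it stands. The module is installed in compiled form; this text tells all that it offers.
- The arm moves only by the tool jog_arm, never from a script. Its argument "deltas" is a list that holds one entry, the list of rows, each a list of 5 numbers: the opening, from -1 (shut) to 1 (fully open), then the shift along the world's x, y, z in cm, then the turn about the world's z in rad. In form: [[[claw, dx, dy, dz, turn], ...]]. A call has 1 to 8 rows; each row shifts and turns the commanded pose from where the row before left it; what a row does not reach is not made up. A row lasts 1/8 s, in which the tool goes at most 62.5 mm and 10.7 degrees, less where a joint would pass 70% of its speed; a pose out of reach is approached as far as the arm can. A call with a gripper value outside its range is refused whole. The fingers move at their own pace and stop on an object; "force" is the grip in N (left out, the last holds). Time passes only in rows, so rows that do not move let the fingers close. It gives the time, the measured TCP pose, the force, the opening and the grip force at its end, in the units of the state.
- r.get_state(): the state, without advancing time (a new reading comes with each control period).
- r.capture(name): name is "scene" or "top" or "wrist"; returns the picture (480x640x3 uint8, blue, green, red); there is no depth.
- r.camera_info(name): a dict with "fx", "fy", "cx", "cy" (pixels), "view" (4x4, takes a point from world to camera coordinates). Camera axes: x right, y up, looking along -z (the intrinsics and any distortion apply to the point x, -y, -z); pixel columns grow to the right and rows downward; lengths in m; the calibration is good to about 2 mm. A picture is of the moment at which its call begins: read the wrist's pose just before it. camera_info takes no time and is no camera call; for the wrist camera it gives the pose at the moment of the call.
- r.close_job(): hands the job in; it is judged then, once.
The state is a dict: "time_s": time; "joints": joint angles; "qd": joint speeds; "joint_torque": joint torques, N m; "tcp_pos": TCP position; "eef_rot": TCP orientation; "contact_force": force on the tool from outside, world axes, zero at the start; "moment": the same for the moment, N m; "gripper_width": finger opening in m; "gripper_force": force on a finger pad.
Only numpy, scipy, OpenCV 4.12 (cv2) and the standard library are available. Lean on these libraries where they do the work, as an engineer would, in place of code of your own. Each camera call takes 0.05 s, during which the arm holds its last target. There are 200 camera calls.

## Working session

There is one attempt and no reset: what is moved stays moved. The work goes in short steps, Python scripts to look and compute and a tool call to move; the robot and the scene stay as the last step left them, time stands still between calls to the robot, and variables do not carry over. Pictures are saved under pics/ and viewed, at most 14 in all, crops included, and the job is handed in when it is done.

Besides the shell and the picture viewer there is one more tool, called by a JSON object that holds its "api" and its "payload". jog_arm: Moves the arm, as the interface text tells. Its arguments: {"type":"object","properties":{"deltas":{"type":"array"},"force":{"type":"number"}},"required":["deltas"]}

```bash
mkdir -p pics; python3 - <<'E'
from plant import r
import cv2,numpy as np
for n in("scene","top"):
    cv2.imwrite(f"pics/{n}0.png",r.capture(n)); i=r.camera_info(n); print(n,{k:(np.round(v,4).tolist() if k=="view" else v) for k,v in i.items()})
s=r.get_state();print(s)
E
```

```text
scene {'fx': 436.77658630701336, 'fy': 436.77658630701336, 'cx': 322.52608665851494, 'cy': 238.39297504998476, 'view': [[0.4786, 0.878, 0.0094, -0.0758], [-0.5755, 0.3056, 0.7585, 0.2476], [0.6631, -0.3684, 0.6516, -1.3226], [0.0, 0.0, 0.0, 1.0]]}
top {'fx': 508.1793270021769, 'fy': 508.1793270021769, 'cx': 311.8033738669769, 'cy': 244.23265964250464, 'view': [[0.0566, -0.9984, -0.0013, -0.1386], [0.977, 0.0552, 0.2059, -0.4037], [-0.2055, -0.0129, 0.9786, -1.3232], [0.0, 0.0, 0.0, 1.0]]}
{'time_s': 0.1, 'joints': array([-4.96127084e+01,  2.05889971e+01,  6.39571448e-01, -1.96467775e-02,
       -7.01340114e+01, -1.65077334e+01]), 'qd': array([-0.01451286, -0.09194431,  0.1845863 ,  0.08261249,  0.01787872,
        0.05983438]), 'joint_torque': array([ 2.14809631e-06, -5.84163487e+01,  2.93754923e+01,  7.01549470e+00,
        1.02858403e-02, -4.50492473e-05]), 'tcp_pos': array([ 0.27308955, -0.6168547 ,  0.24469569]), 'eef_rot': array([ 1.79914753e+02, -6.00187613e-03, -1.56127127e+02]), 'contact_force': array([ 0.67188121, -0.18008083,  0.07629484]), 'moment': array([ 0.01189092, -0.01313681,  0.04386322]), 'gripper_force': 0.0, 'gripper_width': 0.08747358360811754}
```

View pics/scene0.png

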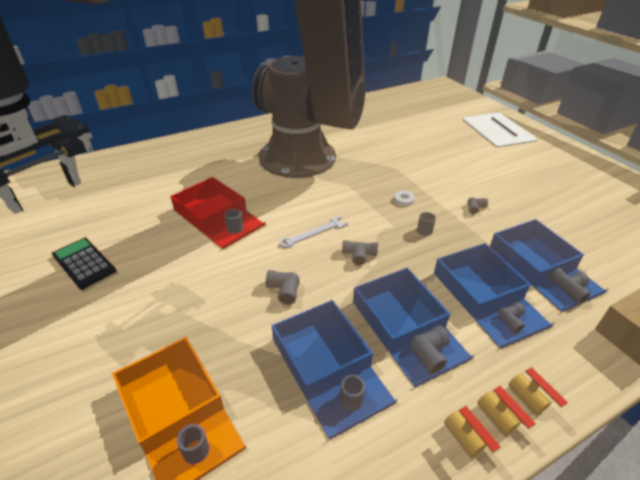

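View pics/top0.png

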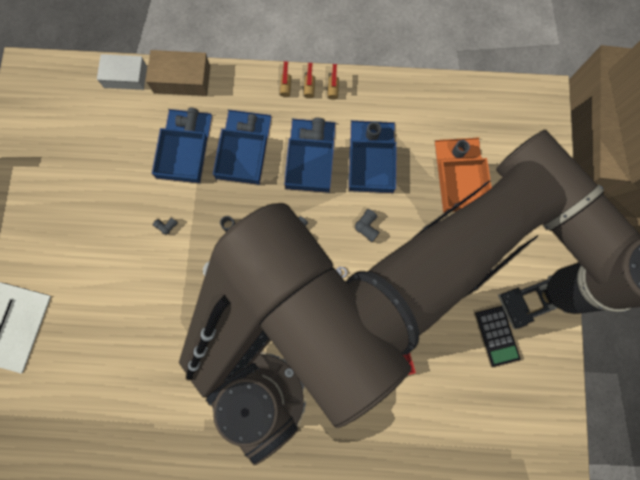

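The scene view shows loose items at about (283,285) large elbow, (360,250) tee, (427,223) socket and (478,204) small elbow. The blue bins run left to right socket, large elbow, small elbow, tee. In the top view the bins are tee (182,150), small elbow (243,150), large elbow (311,158) and socket (373,160).

```bash
cat > h.py <<'E'
from plant import r
import cv2,numpy as np
def info(n): i=r.camera_info(n); return i,np.array(i["view"])
def proj(iv,P):
    i,V=iv; c=np.asarray(P,float)@V[:3,:3].T+V[:3,3]
    return np.c_[i["cx"]+i["fx"]*c[:,0]/-c[:,2], i["cy"]+i["fy"]*-c[:,1]/-c[:,2]]
def back(iv,u,v,z):
    i,V=iv; d=V[:3,:3].T@np.array([(u-i["cx"])/i["fx"],-(v-i["cy"])/i["fy"],-1]); o=-V[:3,:3].T@V[:3,3]
    return o+d*(z-o[2])/d[2]
E
python3 - <<'E'
from h import *
print(r.camera_info("scene").keys(), r.camera_info("wrist"))
S=info("scene");T=info("top")
for n,u,v,z in[("large",283,285,.02),("tee",360,250,.016),("sock",427,223,.022),("small",478,204,.013),("wrench a",285,243,0),("wrench b",344,222,0),("reel",404,198,.01)]:print(n,back(S,u,v,z).round(3))
for n,u,v,z in[("large",368,225,.02),("small",165,226,.013),("bt",179,158,.02),("bs",240,158,.02),("bl",310,168,.02),("bso",373,168,.02)]:print(n,back(T,u,v,z).round(3))
E
```

```text
dict_keys(['fx', 'fy', 'cx', 'cy', 'view']) {'fx': 401.1093538401303, 'fy': 401.1093538401303, 'cx': 328.73006422118556, 'cy': 242.69805174842358, 'view': array([[-0.40485971,  0.91437664,  0.00199522,  0.67381652],
       [-0.87424881, -0.38645108, -0.29384448,  0.03686994],
       [-0.26791347, -0.12071011,  0.95585116, -0.39211597],
       [ 0.        ,  0.        ,  0.        ,  1.        ]])}
large [ 0.48  -0.268  0.02 ]
tee [ 0.46  -0.069  0.016]
sock [0.459 0.121 0.022]
small [0.451 0.296 0.013]
wrench a [ 0.342 -0.2    0.   ]
wrench b [ 0.339 -0.038  0.   ]
reel [0.337 0.146 0.01 ]
large [ 0.478 -0.267  0.02 ]
small [0.446 0.293 0.013]
bt [0.644 0.274 0.02 ]
bs [0.653 0.102 0.02 ]
bl [ 0.635 -0.098  0.02 ]
bso [ 0.644 -0.275  0.02 ]
```

{"api": "jog_arm", "payload": {"deltas": [[[1,2.9,4.9,0.5,-0.06],[1,2.9,4.9,0.5,-0.06],[1,2.9,4.9,0.5,-0.06],[1,2.9,4.9,0.5,-0.06],[1,2.9,4.9,0.5,-0.06],[1,2.9,4.9,0.5,-0.06],[1,2.9,4.9,0.5,-0.06],[1,0,0,0,0]]], "force": 50}}

```text
time_s: 1.1
tcp_pos: [0.478, -0.2712, 0.2808]
eef_rot: [180.0, 0.0, -180.0]
contact_force: [0.1, -0.5, 0.2]
gripper_width: 0.0878
gripper_force: 0.0
```

```bash
python3 - <<'E'
from h import *
s=r.get_state();print(s["tcp_pos"],s["eef_rot"],s["time_s"],s["joints"])
I=info("wrist");im=r.capture("wrist");cv2.imwrite("pics/w1.png",im);np.savez("w1",V=I[1])
E
```

```text
[ 0.47796602 -0.27124894  0.28075919] [ 1.79984438e+02  3.81753278e-02 -1.79966220e+02] 1.1 [-9.16400737e+00  7.45960230e+00 -1.21300516e+01 -2.27874143e-02
 -7.03751505e+01 -8.07945610e+01]
```

View pics/w1.png

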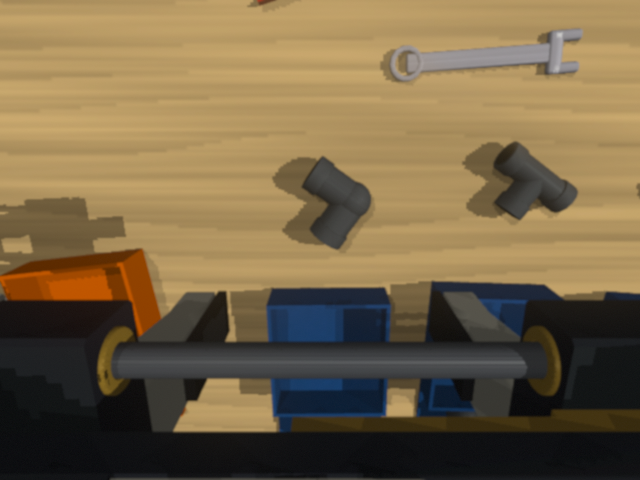

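The wrist view shows the large elbow with its corner near (358,198) and legs toward (320,178) and (328,235). The tee is at (535,182), branch toward (512,208), and the wrench is well clear at the top.

```bash
cat >> h.py <<'E'
from scipy.optimize import minimize
def cyl(a,b,rad):
    a,b=np.array(a,float),np.array(b,float);d=(b-a)/np.linalg.norm(b-a)
    p=np.cross(d,[0,0,1] if abs(d[2])<.9 else [1,0,0]);p/=np.linalg.norm(p);q=np.cross(d,p)
    t=np.linspace(0,2*np.pi,24,endpoint=False)[:,None]
    ring=rad*(np.cos(t)*p+np.sin(t)*q); return np.r_[a+ring,b+ring]
def leg(c,d,L,R,h):
    c=np.array([*c,h]);d=np.array([*d,0.]); return [cyl(c,c+d*L,R-.002),cyl(c+d*(L-.015),c+d*L,R)]
M={"small":leg((-.0125,-.0125),(1,0),.038,.013,.013)+leg((-.0125,-.0125),(0,1),.038,.013,.013),
"large":leg((-.0155,-.0155),(1,0),.050,.019,.019)+leg((-.0155,-.0155),(0,1),.050,.019,.019),
"tee":leg((0,-.013),(1,0),.04,.016,.016)+leg((0,-.013),(-1,0),.04,.016,.016)+leg((0,-.013),(0,1),.042,.016,.016),
"sock":[cyl((0,0,0),(0,0,.045),.02)],
"bin":None}
def sil(iv,name,p,shape,off,k=4,z0=0):
    c,s=np.cos(p[2]),np.sin(p[2]);R=np.array([[c,-s,0],[s,c,0],[0,0,1]]);m=np.zeros((shape[0]*k,shape[1]*k),np.uint8)
    for P in M[name]:
        uv=(proj(iv,P@R.T+[p[0],p[1],z0])-off+.5)*k-.5
        cv2.fillConvexPoly(m,cv2.convexHull(np.round(uv*16).astype(np.int32)),255,shift=4)
    return cv2.resize(m,shape[::-1],interpolation=cv2.INTER_AREA)/255.
def fit(iv,im,name,x,y,z0=0,half=50,yaw=None,sock=False):
    u,v=proj(iv,[[x,y,z0+.015]])[0].astype(int);o=np.array([max(u-half,0),max(v-half,0)])
    c=im[o[1]:v+half,o[0]:u+half].astype(int);mx=c.max(2)
    m=((mx-c.min(2)<28)&(mx<115)).astype(float)
    best=None
    f=lambda q:np.abs(sil(iv,name,[q[0]/100,q[1]/100,q[2]],m.shape,o,z0=z0)-m).sum()
    for a in ([0] if name=="sock" else np.arange(0,6.28,.52)) :
        res=minimize(f,[x*100,y*100,a],method="Nelder-Mead",options=dict(initial_simplex=[[x*100,y*100,a],[x*100+1,y*100,a],[x*100,y*100+1,a],[x*100,y*100,a+.3]],maxfev=150))
        if best is None or res.fun<best.fun: best=res
    q=best.x;print(name,"x %.4f y %.4f yaw %.3f"%(q[0]/100,q[1]/100,(q[2]+np.pi)%(2*np.pi)-np.pi),"err %.0f of %.0f"%(best.fun,m.sum()))
    return q[0]/100,q[1]/100,q[2]
E
python3 - <<'E'
from h import *
im=cv2.imread("pics/w1.png");I=r.camera_info("wrist"),np.load("w1.npz")["V"]
fit(I,im,"large",.478,-.268);fit(I,im,"tee",.46,-.069)
S=info("scene");im=cv2.imread("pics/scene0.png")
fit(S,im,"large",.478,-.268,half=30);fit(S,im,"tee",.46,-.069,half=30);fit(S,im,"sock",.459,.121,half=22);fit(S,im,"small",.446,.293,half=20)
E
```

```text
large x 0.4793 y -0.2683 yaw -2.175 err 350 of 3400
tee x 0.4646 y -0.0717 yaw -2.172 err 270 of 3472
large x 0.4704 y -0.2742 yaw -1.879 err 581 of 300
tee x 0.4606 y -0.0703 yaw -2.194 err 420 of 243
sock x 0.4552 y 0.1185 yaw 0.181 err 125 of 271
small x 0.4414 y 0.3001 yaw 2.305 err 205 of 53
```

{"api": "jog_arm", "payload": {"deltas": [[[1,0,5.5,0,0],[1,0,5.5,0,0],[1,0,5.5,0,0],[1,0,5.5,0,0],[1,0,5.5,0,0],[1,0,5.5,0,0],[1,0,5.5,0,0],[1,0,5.5,0,0]]]}}

```text
time_s: 2.15
tcp_pos: [0.4761, 0.1664, 0.2805]
eef_rot: [-180.0, -0.0, 179.8]
contact_force: [1.1, -1.3, -0.6]
gripper_width: 0.0875
gripper_force: 0.0
```

{"api": "jog_arm", "payload": {"deltas": [[[1,0,3,0,0],[1,0,0,0,0],[1,0,0,0,0]]]}}

```text
time_s: 2.52
tcp_pos: [0.4762, 0.1948, 0.2802]
eef_rot: [-180.0, -0.0, 179.8]
contact_force: [0.1, -0.6, -0.4]
gripper_width: 0.0874
gripper_force: 0.0
```

```bash
python3 - <<'E'
from h import *
s=r.get_state();print(s["tcp_pos"],s["eef_rot"],s["time_s"],s["joints"])
I=info("wrist");im=r.capture("wrist");cv2.imwrite("pics/w2.png",im);np.savez("w2",V=I[1])
fit(I,im,"sock",.459,.121,half=40);fit(I,im,"small",.446,.293,half=40)
cv2.imwrite("pics/top2.png",r.capture("top"))
E
```

```text
[0.47624805 0.19475448 0.28017294] [-1.79961923e+02 -4.24825574e-02  1.79783441e+02] 2.525 [ 4.41258918e+01  4.05825974e+00 -1.60876663e+01 -2.62075472e-03
 -6.99110701e+01 -1.34341535e+02]
sock x 0.4597 y 0.1199 yaw 0.248 err 547 of 1193
small x 0.4521 y 0.2946 yaw -0.601 err 211 of 1849
```

View pics/w2.png

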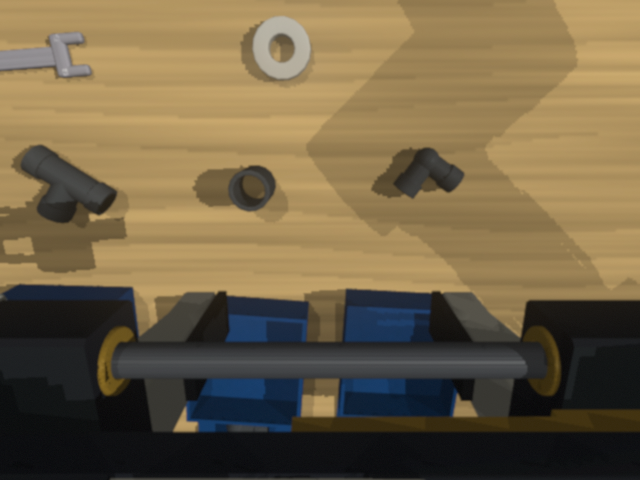

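The view shows the socket at (252,187), the small elbow with its corner at (428,155) and legs down-left and down-right, and the reel at (281,47). Next I measure the bins in the top view.

```bash
cat >> h.py <<'E'
M["bin"]=[np.array([[x,y,z] for x in(-.069,.069) for y in(-.064,.064) for z in(0,.045)]),np.array([[x,y,z] for x in(.06,.145) for y in(-.064,.064) for z in(0,.004)])]
def fitbin(iv,im,x,y):
    uv=proj(iv,[[x+a,y+b,.02] for a in(-.1,.18) for b in(-.09,.09)]);o=uv.min(0).astype(int);e=uv.max(0).astype(int)
    c=im[o[1]:e[1],o[0]:e[0]].astype(int);m=((c[...,0]-c[...,2]>25)).astype(np.uint8)
    m=cv2.morphologyEx(m,cv2.MORPH_CLOSE,np.ones((9,9)))
    n,l,st,_=cv2.connectedComponentsWithStats(m);m=(l==1+st[1:,4].argmax()).astype(float)
    f=lambda q:np.abs(sil(iv,"bin",[q[0]/100,q[1]/100,q[2]],m.shape,o)-m).sum()
    b=min((minimize(f,[x*100,y*100,a],method="Nelder-Mead",options=dict(initial_simplex=[[x*100,y*100,a],[x*100+1,y*100,a],[x*100,y*100+1,a],[x*100,y*100,a+.1]])) for a in(-.08,0,.08)),key=lambda t:t.fun)
    print("bin %.4f %.4f yaw %.3f"%(b.x[0]/100,b.x[1]/100,b.x[2]),"err %.0f of %.0f"%(b.fun,m.sum()))
E
python3 - <<'E'
from h import *
T=info("top");im=cv2.imread("pics/top0.png")
for x,y in[(.644,.274),(.653,.102),(.635,-.098),(.644,-.275)]: fitbin(T,im,x,y)
im=cv2.imread("pics/scene0.png");T=info("scene")
for x,y in[(.644,.274),(.653,.102),(.635,-.098),(.644,-.275)]: fitbin(T,im,x,y)
E
```

```text
bin 0.6542 0.2699 yaw -0.037 err 599 of 2819
bin 0.6610 0.1003 yaw -0.070 err 266 of 3069
bin 0.6470 -0.0952 yaw -0.030 err 550 of 2697
bin 0.6528 -0.2719 yaw -0.002 err 291 of 3009
bin 0.6521 0.1698 yaw 0.092 err 3403 of 5684
bin 0.6548 0.1060 yaw -0.110 err 4338 of 7827
bin 0.6380 -0.0906 yaw -0.059 err 2406 of 5301
bin 0.6443 -0.2688 yaw -0.013 err 2959 of 6561
```

```bash
python3 - <<'E'
from h import *
for f,pts in(("w1",[(268,290),(389,290),(432,284),(552,288)]),("w2",[(0,288),(134,290),(220,297),(308,303),(346,290),(433,294)])):
    I=r.camera_info("wrist"),np.load(f+".npz")["V"]
    for p in pts: print(f,p,back(I,*p,.045).round(4)[:2])
im=cv2.imread("pics/top0.png")[95:200,140:410];cv2.imwrite("pics/topc.png",cv2.resize(im,None,fx=2.9,fy=2.9,interpolation=cv2.INTER_CUBIC))
E
```

```text
w1 (268, 290) [ 0.5638 -0.3325]
w1 (389, 290) [ 0.5637 -0.2096]
w1 (432, 284) [ 0.5571 -0.1664]
w1 (552, 288) [ 0.5615 -0.0442]
w2 (0, 288) [ 0.5579 -0.1382]
w2 (134, 290) [ 0.5606 -0.0029]
w2 (220, 297) [0.5687 0.0837]
w2 (308, 303) [0.5757 0.1733]
w2 (346, 290) [0.5614 0.2121]
w2 (433, 294) [0.5662 0.3006]
```

View pics/topc.png

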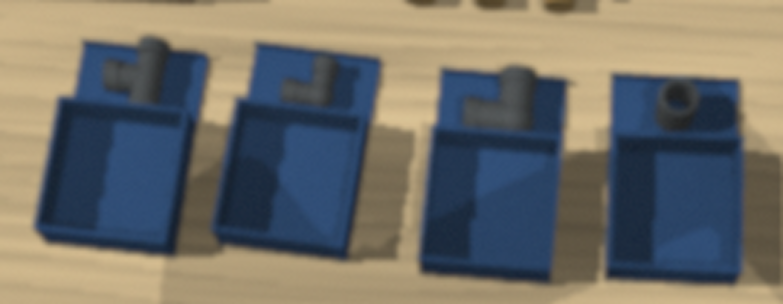

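Small elbow first: grip across its +y leg.

{"api": "jog_arm", "payload": {"deltas": [[[1,-0.4,2.0,-3,0.16],[1,-0.4,2.0,-3,0.16],[1,-0.4,2.0,-3,0.16],[1,-0.4,2.0,-3,0.16],[1,-0.4,2.0,-3,0.16],[1,-0.45,2.1,-3,0.174],[1,0,0,0,0],[1,0,0,0,0]]]}}

```text
time_s: 3.62
tcp_pos: [0.4523, 0.3162, 0.1013]
eef_rot: [-180.0, 0.0, -124.6]
contact_force: [0.3, 0.1, 0.8]
gripper_width: 0.0874
gripper_force: 0.0
```

```bash
python3 - <<'E'
from h import *
s=r.get_state();print(s["tcp_pos"],s["eef_rot"],s["joints"])
I=info("wrist");im=r.capture("wrist");cv2.imwrite("pics/w3.png",im)
fit(I,im,"small",.4521,.2946,half=75)
E
```

```text
[0.45227083 0.31615886 0.10125827] [-1.79985270e+02  1.57774281e-02 -1.24557438e+02] [ 5.53047675e+01  1.70115840e+01 -2.55930530e+01  1.99661532e-02
 -4.73795520e+01 -8.98757249e+01]
small x 0.4522 y 0.2946 yaw -0.615 err 567 of 5395
```

View pics/w3.png

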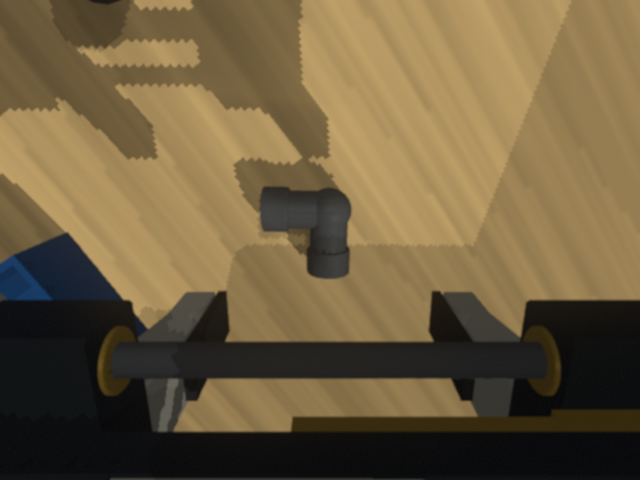

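The elbow's collar (328,262) is centred between the jaws and square to them. Descending and gripping.

{"api": "jog_arm", "payload": {"deltas": [[[1,0,0,-3,0],[1,0,0,-2.8,0],[1,0,0,-2,0],[1,0,0,0,0],[-0.6,0,0,0,0],[-0.6,0,0,0,0],[-0.6,0,0,0,0],[-0.6,0,0,0,0]]], "force": 40}}

```text
time_s: 4.68
tcp_pos: [0.4519, 0.317, 0.023]
eef_rot: [-180.0, 0.0, -124.4]
contact_force: [0.7, 0.7, 1.1]
gripper_width: 0.0531
gripper_force: 0.0
```

{"api": "jog_arm", "payload": {"deltas": [[[-1,0,0,0,0],[-1,0,0,0,0],[-1,0,0,0,0],[-1,0,0,0,0],[-1,0,0,0,0],[-1,0,0,0,0],[-1,0,0,2,0],[-1,0,0,3,0]]]}}

```text
time_s: 5.68
tcp_pos: [0.4511, 0.316, 0.0721]
eef_rot: [180.0, -0.2, -124.4]
contact_force: [0.1, 0.2, -1.3]
gripper_width: 0.0247
gripper_force: 40.0
```

{"api": "jog_arm", "payload": {"deltas": [[[-1,1,-1,5,0],[-1,4,-3.7,0,0],[-1,4,-3.7,0,0],[-1,4,-3.7,0,0],[-1,4,-3.7,0,0],[-1,4,-3.8,0,0],[-1,0,0,0,0],[-1,0,0,0,0]]]}}

```text
time_s: 6.68
tcp_pos: [0.6613, 0.1203, 0.1218]
eef_rot: [179.9, -0.1, -124.4]
contact_force: [-0.2, 0.6, -1.7]
gripper_width: 0.0249
gripper_force: 40.0
```

```bash
python3 - <<'E'
from h import *
s=r.get_state();print(s["tcp_pos"],s["eef_rot"],s["joints"],s["gripper_width"])
cv2.imwrite("pics/w4.png",r.capture("wrist"))
E
```

```text
[0.66131384 0.12029478 0.12184091] [ 1.79947626e+02 -5.38978734e-02 -1.24448615e+02] [ 2.68778850e+01  2.56997657e+01 -8.40440868e+00 -2.42419977e-02
 -5.59682461e+01 -6.13129447e+01] 0.024871009718842842
```

View pics/w4.png

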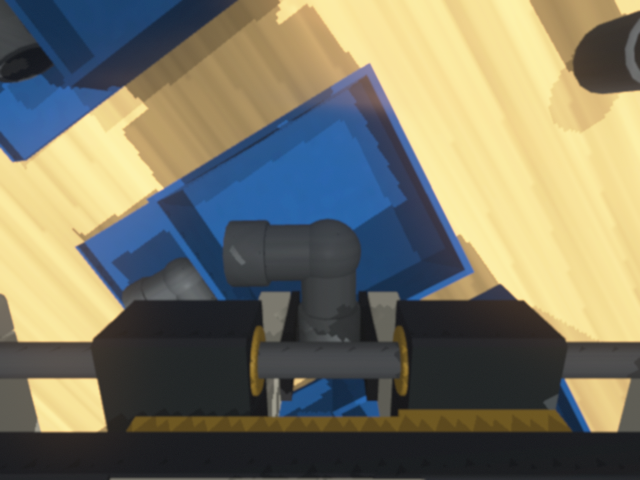

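```bash
python3 - <<'E'
from h import *
I=info("wrist")
for p in((370,68),(470,270),(160,190)): print(back(I,*p,.045).round(4))
E
```

```text
[0.5849 0.0467 0.045 ]
[0.5953 0.17   0.045 ]
[0.712  0.0338 0.045 ]
```

The small elbow hangs level over its bin; bin corners (370,68) and (470,270) put the bin centre at about (0.659, 0.103). Lower and release.

{"api": "jog_arm", "payload": {"deltas": [[[-1,0,-0.4,-3.5,0],[-1,0,0,-3.5,0],[-1,0,0,-1.7,0],[-1,0,0,-0.6,0],[-1,0,0,0,0],[0,0,0,0,0],[0,0,0,0,0],[0,0,0,0,0]]]}}

```text
time_s: 7.72
tcp_pos: [0.6621, 0.1168, 0.0303]
eef_rot: [-180.0, 0.1, -124.4]
contact_force: [0.0, -0.2, 0.1]
gripper_width: 0.0433
gripper_force: 0.0
```

{"api": "jog_arm", "payload": {"deltas": [[[0,0,0,2,0],[0,0,0,5,0],[0.5,0,0,5,0],[1,-4,0,3,0.16],[1,-4,0,0,0.16],[1,-4,0,0,0.16],[1,-4,0,0,0.16],[1,-4,0,0,0.16]]]}}

```text
time_s: 8.72
tcp_pos: [0.4606, 0.1166, 0.1799]
eef_rot: [-180.0, 0.0, -78.3]
contact_force: [0.5, 1.4, 0.2]
gripper_width: 0.0875
gripper_force: 0.0
```

```bash
python3 - <<'E'
from h import *
s=r.get_state();print(s["tcp_pos"],s["eef_rot"],s["joints"],s["gripper_width"])
I=info("wrist");im=r.capture("wrist");cv2.imwrite("pics/w5.png",im)
fit(I,im,"sock",.4597,.1199,half=70)
im=r.capture("top");T=info("top");cv2.imwrite("pics/top5.png",im)
fit(T,im,"sock",.4597,.1199,half=15)
E
```

```text
[0.46057063 0.11662513 0.17987377] [-1.79957390e+02  1.98348740e-02 -7.82535043e+01] [ 3.80201673e+01  4.78028321e+00 -2.92427547e+01  1.29901666e-03
 -5.59299739e+01 -2.62744063e+01] 0.08747054388706461
sock x 0.4603 y 0.1189 yaw 0.332 err 812 of 2100
sock x 0.4434 y 0.1240 yaw -0.027 err 293 of 531
```

View pics/w5.png

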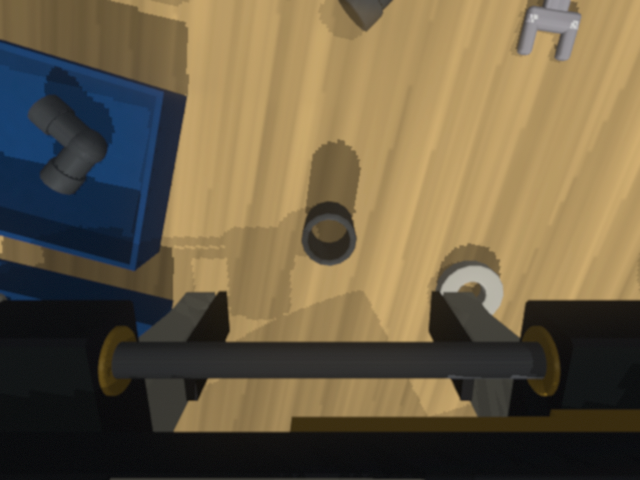

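The small elbow sits flat in its bin (70,145) and the socket stands centred at (330,238). Gripping the socket.

{"api": "jog_arm", "payload": {"deltas": [[[1,0,0.25,-5.5,0],[1,0,0,-5.5,0],[1,0,0,-3,0],[0.5,0,0,-1.2,0],[-1,0,0,0,0],[-1,0,0,0,0],[-1,0,0,0,0],[-1,0,0,0,0]]], "force": 40}}

```text
time_s: 9.82
tcp_pos: [0.4621, 0.1196, 0.0284]
eef_rot: [-179.9, 0.0, -78.5]
contact_force: [-0.2, -0.7, 0.8]
gripper_width: 0.043
gripper_force: 0.0
```

{"api": "jog_arm", "payload": {"deltas": [[[-1,0,0,0,0],[-1,0,0,0,0],[-1,0,0,0,0],[-1,0,0,1,0],[-1,0,0,4,0],[-1,0,0,5,0],[-1,0,0,5,0],[-1,0,0,0,0]]]}}

```text
time_s: 10.82
tcp_pos: [0.4638, 0.1205, 0.1821]
eef_rot: [-179.5, 0.2, -78.5]
contact_force: [0.1, 0.1, -2.6]
gripper_width: 0.0388
gripper_force: 40.0
```

{"api": "jog_arm", "payload": {"deltas": [[[-1,2.4,-4.9,0,-0.025],[-1,2.4,-4.9,0,-0.025],[-1,2.4,-4.9,0,-0.025],[-1,2.4,-4.9,0,-0.025],[-1,2.4,-4.9,0,-0.025],[-1,2.4,-4.9,0,-0.025],[-1,2.4,-4.9,0,-0.025],[-1,2.1,-4.9,0,-0.025]]]}}

```text
time_s: 11.82
tcp_pos: [0.6508, -0.2742, 0.1762]
eef_rot: [179.9, 0.0, -90.1]
contact_force: [-0.3, 0.4, -0.6]
gripper_width: 0.0387
gripper_force: 40.0
```

{"api": "jog_arm", "payload": {"deltas": [[[-1,0,0,-4,0],[-1,0,0,-4,0],[-1,0,0,0,0]]]}}

```text
time_s: 12.2
tcp_pos: [0.6475, -0.2722, 0.0928]
eef_rot: [179.5, 0.1, -90.1]
contact_force: [-1.3, -0.3, -1.0]
gripper_width: 0.0385
gripper_force: 40.0
```

```bash
python3 - <<'E'
from h import *
s=r.get_state();print(s["tcp_pos"],s["eef_rot"],s["joints"],s["gripper_width"])
cv2.imwrite("pics/w6.png",r.capture("wrist"));np.savez("w6",V=info("wrist")[1])
E
```

```text
[ 0.6474824  -0.27223921  0.09277364] [ 1.79501145e+02  1.18219449e-01 -9.00628933e+01] [ -6.98815891  29.992214    -5.30118227  -0.06964971 -55.21609337
   6.96576852] 0.0385401146524319
```

View pics/w6.png

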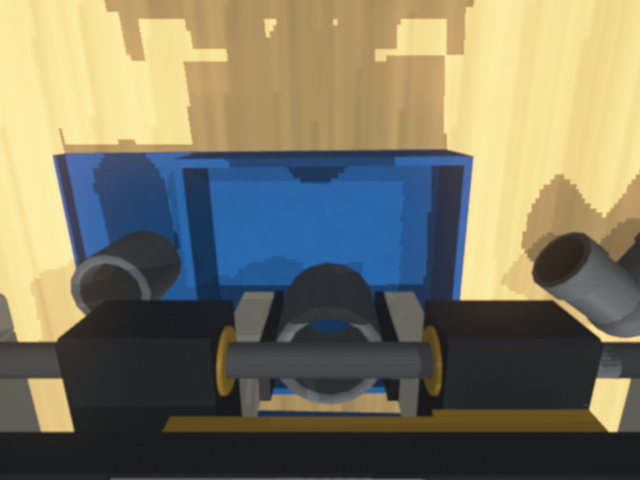

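The socket is centred over its blue bin, between the inner walls at columns 190 and 435. Lowering.

{"api": "jog_arm", "payload": {"deltas": [[[-1,0.2,0,-2.5,0],[-1,0,0,-2.2,0],[-1,0,0,-1,0],[-1,0,0,-0.3,0],[-1,0,0,0,0],[-1,0,0,0,0]]]}}

```text
time_s: 13.0
tcp_pos: [0.6533, -0.2728, 0.0387]
eef_rot: [-179.9, -0.0, -90.0]
contact_force: [0.6, -0.6, -1.3]
gripper_width: 0.0388
gripper_force: 40.0
```

{"api": "jog_arm", "payload": {"deltas": [[[-1,0,0,-0.3,0],[-1,0,0,-0.2,0],[-1,0,0,-0.1,0],[-1,0,0,0,0],[0.3,0,0,0,0],[0.3,0,0,0,0],[0.3,0,0,0,0],[0.3,0,0,0,0]]]}}

```text
time_s: 14.0
tcp_pos: [0.6527, -0.2727, 0.0314]
eef_rot: [180.0, -0.0, -90.0]
contact_force: [0.1, -0.6, 0.4]
gripper_width: 0.0567
gripper_force: 0.0
```

{"api": "jog_arm", "payload": {"deltas": [[[0.3,0,0,2,0],[0.3,0,0,5,0],[0.3,0,0,5.5,0],[1,-4,0,3,0],[1,-4.5,0,0,0],[1,-4.5,0,0,0],[1,-4,0.5,0,0],[1,0,0,0,0]]]}}

```text
time_s: 15.0
tcp_pos: [0.4807, -0.2676, 0.1888]
eef_rot: [-179.9, -0.0, -90.0]
contact_force: [0.2, -0.0, 0.5]
gripper_width: 0.0873
gripper_force: 0.0
```

```bash
python3 - <<'E'
from h import *
s=r.get_state();print(s["tcp_pos"],s["eef_rot"],s["joints"],s["gripper_width"])
I=info("wrist");im=r.capture("wrist");cv2.imwrite("pics/w7.png",im)
fit(I,im,"large",.4793,-.2683,half=90)
E
```

```text
[ 0.48066234 -0.26762502  0.18878444] [-1.79872497e+02 -1.32188513e-02 -9.00341001e+01] [-8.70877153e+00  1.13753850e+01 -1.99084036e+01 -7.22118963e-03
 -5.85881734e+01  8.67844280e+00] 0.0872603568007005
large x 0.4795 y -0.2683 yaw -2.186 err 455 of 5409
```

View pics/w7.png

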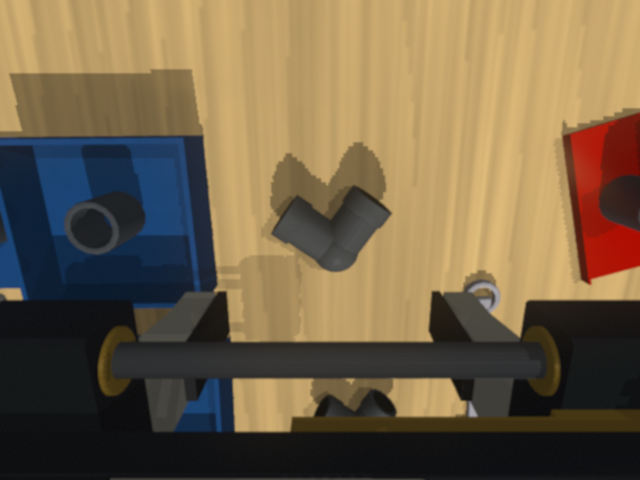

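The socket stands upright in its bin (105,222). The large elbow's corner is at (338,258). I'll grip its leg on the bin side.

{"api": "jog_arm", "payload": {"deltas": [[[1,0.4,0,-1.5,0.16],[1,0.4,0,-1.5,0.16],[1,0.4,0,-1.5,0.16],[1,0.4,0,-1.5,0.16],[1,0.4,0,-1.5,0.16],[1,0.5,0,-1.5,0.157],[1,0,0,0,0],[1,0,0,0,0]]], "force": 55}}

```text
time_s: 16.05
tcp_pos: [0.5085, -0.2679, 0.0972]
eef_rot: [-180.0, -0.0, -35.3]
contact_force: [-0.6, -0.9, -0.8]
gripper_width: 0.088
gripper_force: 0.0
```

```bash
python3 - <<'E'
from h import *
s=r.get_state();print(s["tcp_pos"],s["eef_rot"],s["joints"],s["gripper_width"])
I=info("wrist");im=r.capture("wrist");cv2.imwrite("pics/w8.png",im)
p=fit(I,im,"large",.4793,-.2683,half=110)
c,sn=np.cos(p[2]),np.sin(p[2]);print(p[0]-.0155*c-.0205*sn,p[1]-.0155*sn+.0205*c)
E
```

```text
[ 0.5085265  -0.26786556  0.09719506] [-1.79998653e+02 -3.92835559e-02 -3.53422348e+01] [-8.27318660e+00  1.91716713e+01 -2.29357718e+01  2.24922975e-02
 -4.78569659e+01  6.29158655e+01] 0.08802171038410536
large x 0.4778 y -0.2678 yaw -2.212 err 8882 of 18687
0.503487348502754 -0.26759170163784757
```

{"api": "jog_arm", "payload": {"deltas": [[[1,-0.3,0,-3,0],[1,0,0,-3,0],[0.6,0,0,-1.4,0],[0,0,0,0,0],[-1,0,0,0,0],[-1,0,0,0,0],[-1,0,0,0,0],[-1,0,0,0,0]]]}}

```text
time_s: 17.1
tcp_pos: [0.505, -0.2678, 0.023]
eef_rot: [-180.0, -0.0, -35.2]
contact_force: [-0.1, 0.1, 3.3]
gripper_width: 0.0364
gripper_force: 55.0
```

{"api": "jog_arm", "payload": {"deltas": [[[-1,0,0,0,0],[-1,0,0,0,0],[-1,0,0,0,0],[-1,0,0,1,0],[-1,0,0,4,0],[-1,0,0,5,0],[-1,0,0,2,0],[-1,0,0,0,0]]]}}

```text
time_s: 18.1
tcp_pos: [0.5055, -0.2678, 0.1444]
eef_rot: [-179.9, -0.2, -35.2]
contact_force: [-0.8, 0.9, -2.2]
gripper_width: 0.0368
gripper_force: 55.0
```

{"api": "jog_arm", "payload": {"deltas": [[[-1,3.3,3.5,0,0],[-1,3.3,3.5,0,0],[-1,3.3,3.5,0,0],[-1,3.3,3.5,0,0],[-1,3.2,3.3,0,0],[-1,0,0,-1,0],[-1,0,0,0,0],[-1,0,0,0,0]]]}}

```text
time_s: 19.1
tcp_pos: [0.6677, -0.0955, 0.1319]
eef_rot: [179.9, 0.1, -35.2]
contact_force: [0.1, 0.4, -1.9]
gripper_width: 0.0365
gripper_force: 55.0
```

```bash
python3 - <<'E'
from h import *
s=r.get_state();print(s["tcp_pos"],s["eef_rot"],s["joints"],s["gripper_width"])
cv2.imwrite("pics/w9.png",r.capture("wrist"));np.savez("w9",V=info("wrist")[1])
E
```

```text
[ 0.66774927 -0.09545497  0.13190596] [ 1.79936873e+02  6.84967311e-02 -3.52109335e+01] [ 8.38340715e+00  2.53719535e+01 -7.47000224e+00 -1.79874680e-03
 -5.72511813e+01  4.64066713e+01] 0.03654044943314751
```

View pics/w9.png

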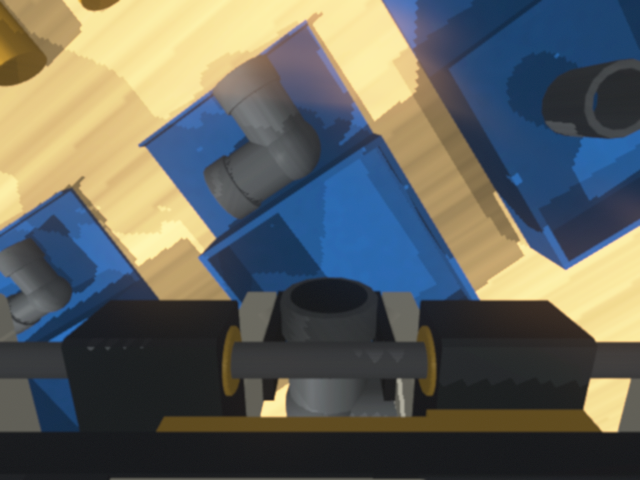

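```bash
python3 - <<'E'
from h import *
I=info("wrist")
for p in((378,138),(203,257)): print(back(I,*p,.045).round(4))
E
```

```text
[ 0.7093 -0.1577  0.045 ]
[ 0.7119 -0.0344  0.045 ]
```

The large elbow hangs level, and its bin's far rim is at x≈0.711, so I shift 6 mm toward the robot while lowering.

{"api": "jog_arm", "payload": {"deltas": [[[-1,-0.6,0,-3.5,0],[-1,0,0,-3.5,0],[-1,0,0,-2.2,0],[-1,0,0,-0.8,0],[-1,0,0,-0.3,0],[-1,0,0,-0.1,0],[-1,0,0,0,0],[-1,0,0,0,0]]]}}

```text
time_s: 20.15
tcp_pos: [0.6631, -0.0946, 0.0293]
eef_rot: [-180.0, -0.0, -35.2]
contact_force: [0.2, 1.2, -1.5]
gripper_width: 0.0365
gripper_force: 55.0
```

{"api": "jog_arm", "payload": {"deltas": [[[-1,0,0,-0.2,0],[-1,0,0,0,0],[0.12,0,0,0,0],[0.12,0,0,0,0],[0.12,0,0,0,0],[0.12,0,0,0,0],[0.12,0,0,2,0],[0.12,0,0,5,0]]]}}

```text
time_s: 21.15
tcp_pos: [0.6608, -0.0948, 0.0945]
eef_rot: [179.8, 0.3, -35.2]
contact_force: [0.8, -0.2, -0.2]
gripper_width: 0.0489
gripper_force: 0.0
```

{"api": "jog_arm", "payload": {"deltas": [[[0.5,0,0,5,0],[1,-3,0.2,3,0],[1,-5,0.3,0,0],[1,-5,0.3,0,0],[1,-5,0.3,0,0],[1,0,0,0,0],[1,0,0,0,0]]]}}

```text
time_s: 22.02
tcp_pos: [0.4833, -0.0836, 0.1773]
eef_rot: [-179.9, -0.1, -35.1]
contact_force: [0.8, 0.2, 0.7]
gripper_width: 0.0878
gripper_force: 0.0
```

```bash
python3 - <<'E'
from h import *
s=r.get_state();print(s["tcp_pos"],s["eef_rot"],s["joints"],s["gripper_width"])
I=info("wrist");im=r.capture("wrist");cv2.imwrite("pics/w10.png",im)
p=fit(I,im,"tee",.4646,-.0717,half=75)
c,sn=np.cos(p[2]),np.sin(p[2]);print(p[0]-.020*sn,p[1]+.020*c)
E
```

```text
[ 0.48326187 -0.08359157  0.17726788] [-1.79934681e+02 -7.58900123e-02 -3.51412668e+01] [ 1.32186806e+01  6.40570618e+00 -2.77641943e+01  1.61111863e-02
 -5.57308608e+01  4.16310355e+01] 0.08782221113677591
tee x 0.4644 y -0.0719 yaw -2.172 err 273 of 5086
0.480895743987305 -0.0832390107764015
```

View pics/w10.png

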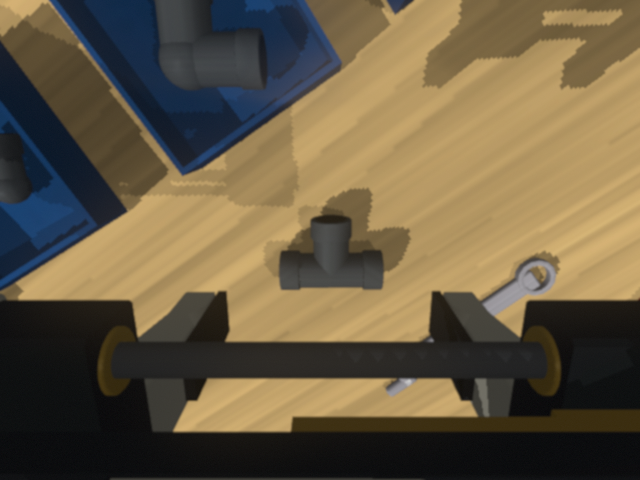

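The large elbow lies flat in its bin. The tee at (331,262) is square to the jaws, branch collar toward the top, and the wrench is clear. Gripping the branch.

{"api": "jog_arm", "payload": {"deltas": [[[1,-0.2,0,-5.5,0.012],[1,0,0,-5.5,0],[0.8,0,0,-3,0],[0.3,0,0,-1.4,0],[-1,0,0,0,0],[-1,0,0,0,0],[-1,0,0,0,0],[-1,0,0,0,0]]], "force": 50}}

```text
time_s: 23.08
tcp_pos: [0.4812, -0.0836, 0.0234]
eef_rot: [-179.9, -0.1, -34.5]
contact_force: [-0.5, 0.4, 0.1]
gripper_width: 0.0343
gripper_force: 0.0
```

{"api": "jog_arm", "payload": {"deltas": [[[-1,0,0,0,0],[-1,0,0,0,0],[-1,0,0,0,0],[-1,0,0,1,0],[-1,0,0,4,0],[-1,0,0,5,0],[-1,0,0,3,0],[-1,0,0,0,0]]]}}

```text
time_s: 24.08
tcp_pos: [0.482, -0.0835, 0.1554]
eef_rot: [-179.8, -0.2, -34.5]
contact_force: [-1.0, 0.0, -1.8]
gripper_width: 0.0304
gripper_force: 50.0
```

{"api": "jog_arm", "payload": {"deltas": [[[-1,2.4,4.4,0,0.07],[-1,2.4,4.4,0,0.07],[-1,2.4,4.4,0,0.07],[-1,2.4,4.4,0,0.07],[-1,2.4,4.4,0,0.07],[-1,2.4,4.4,0,0.07],[-1,2.4,4.4,0,0.07],[-1,2.4,4.4,0,0.07]]]}}

```text
time_s: 25.08
tcp_pos: [0.6725, 0.2694, 0.1507]
eef_rot: [179.9, 0.1, -2.3]
contact_force: [0.8, -0.3, -1.7]
gripper_width: 0.0302
gripper_force: 50.0
```

{"api": "jog_arm", "payload": {"deltas": [[[-1,0,0,-1,0],[-1,0,0,0,0],[-1,0,0,0,0]]]}}

```text
time_s: 25.45
tcp_pos: [0.6722, 0.2673, 0.1422]
eef_rot: [180.0, 0.1, -2.4]
contact_force: [0.2, 1.1, -2.0]
gripper_width: 0.031
gripper_force: 50.0
```

```bash
python3 - <<'E'
from h import *
s=r.get_state();print(s["tcp_pos"],s["eef_rot"],s["joints"],s["gripper_width"])
cv2.imwrite("pics/w11.png",r.capture("wrist"))
E
```

```text
[0.67221524 0.26730615 0.14215934] [ 1.79953429e+02  5.85174384e-02 -2.44262907e+00] [ 3.70593693e+01  2.90261587e+01  1.84877065e-01 -1.47081310e-03
 -6.12334943e+01  5.04987341e+01] 0.030959653019117093
```

View pics/w11.png

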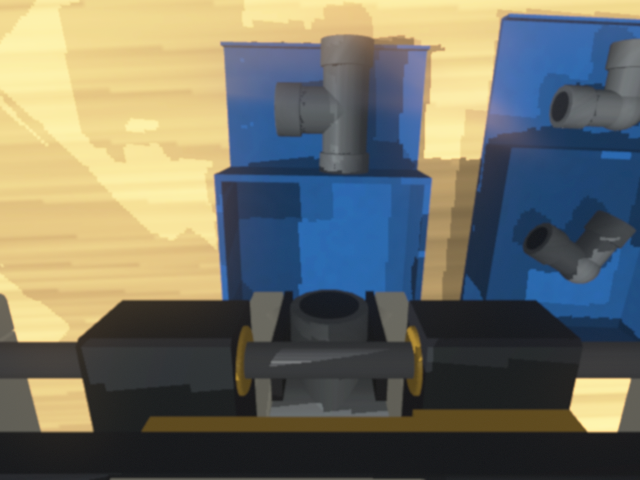

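The tee hangs level, square to the tee bin, with rim corners at (217,175) and (430,178).

```bash
python3 - <<'E'
from h import *
I=info("wrist")
for p in((217,175),(430,178)): print(back(I,*p,.045).round(4))
E
```

```text
[0.7233 0.3312 0.045 ]
[0.7162 0.2059 0.045 ]
```

{"api": "jog_arm", "payload": {"deltas": [[[-1,0,0.3,-4,0],[-1,0,0,-4,0],[-1,0,0,-2,0],[-1,0,0,-0.8,0],[-1,0,0,-0.3,0],[-1,0,0,-0.1,0],[-1,0,0,0,0],[-1,0,0,0,0]]]}}

```text
time_s: 26.5
tcp_pos: [0.673, 0.2715, 0.0313]
eef_rot: [-180.0, -0.1, -2.4]
contact_force: [0.0, 0.5, -1.9]
gripper_width: 0.0309
gripper_force: 50.0
```

{"api": "jog_arm", "payload": {"deltas": [[[-1,0,0,-0.3,0],[-1,0,0,0,0],[0,0,0,0,0],[0,0,0,0,0],[0,0,0,0,0],[0,0,0,0,0],[0,0,0,2,0],[0,0,0,5,0]]]}}

```text
time_s: 27.5
tcp_pos: [0.6715, 0.2704, 0.0967]
eef_rot: [179.8, 0.2, -2.4]
contact_force: [0.9, -0.1, 0.9]
gripper_width: 0.0441
gripper_force: 0.0
```

{"api": "jog_arm", "payload": {"deltas": [[[0,0,0,5,0],[0,-1,0,4,0],[0,-5,0,3,0],[0,-5,0,3,0],[0,-5,0,0,0],[0,-2,3,0,0],[0,0,4,0,0],[0,0,0,0,0]]]}}

```text
time_s: 28.5
tcp_pos: [0.4924, 0.3435, 0.2492]
eef_rot: [-179.9, -0.1, -2.2]
contact_force: [-0.9, -1.1, 0.2]
gripper_width: 0.0436
gripper_force: 0.0
```

```bash
python3 - <<'E'
from h import *
s=r.get_state();print(s["tcp_pos"],s["time_s"],s["contact_force"])
im=r.capture("scene")[150:450,230:630];cv2.imwrite("pics/end.png",cv2.resize(im,None,fx=2,fy=2))
E
```

```text
[0.4924487  0.3434569  0.24924474] 28.5 [-0.87523269 -1.06667507  0.18558675]
```

View pics/end.png

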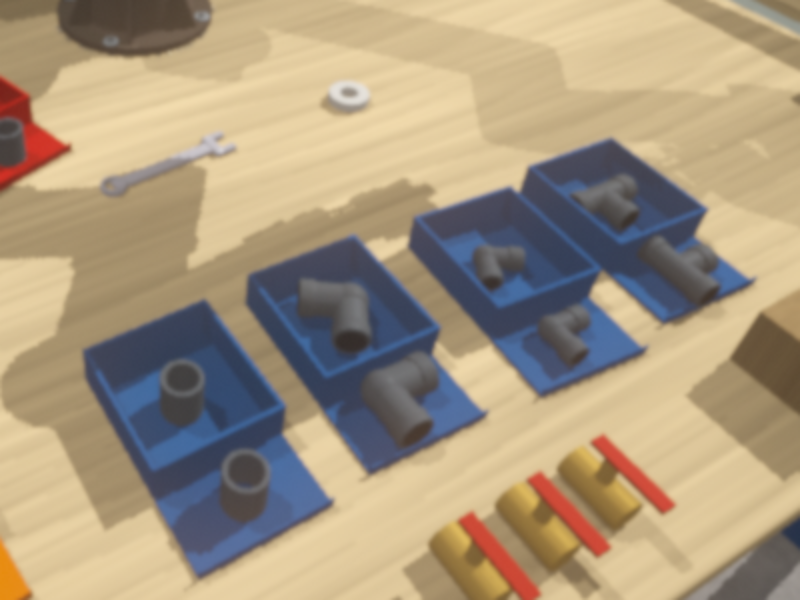

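All four fittings rest in the matching blue bins: socket (182,392), large elbow (340,310), small elbow (497,262), tee (608,200). The wrench and reel are where they were.

```bash
python3 -c "
from plant import r
print(r.close_job())"
```

```text
the job is handed in; nothing more can be done
None
```

The job is handed in at about 28.5 s: each fitting rests in the blue bin with its matching sample (elbows and tee flat, socket upright), and the wrench and reel were not moved.

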